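# Show a guest where the tea things are

### The arm

A 7-joint arm with a two-finger parallel gripper is mounted at the origin on a cart in front of the work surface, level with it; the furniture and walls round the work are solid. World frame = base frame: x ahead of the robot, y to its left, z up, the work surface at z = 0. Lengths are in m, angles in rad, forces in N, time in s.
With the tool pointing down it reaches from about 0.425 to 1.025 m from the base axis. Payload 3.6 kg.
Tool frame: the origin (TCP) lies at the very end of the fingers, on their centre line; the grasp point (between the pads) lies 19 mm behind it; y points along the fingers, z is the direction in which the jaws open and shut, and the axes are right-handed (so a half turn about y gives the same grasp; the last joint's range is limited). The gripper opens to 85 mm and grips with 20 to 120 N. Pads are 22 mm wide; open, the fingers measure 114 mm over their backs; the gripper's body (76 mm by 85 mm) begins 54 mm behind the grasp point. The pads swing forward as they close: fully open they stand 13 mm farther back than shut.
Start: joints at [1.085, 0.591, 0.048, 1.609, -0.033, 0.943, -0.034], TCP at [0.277, -0.67, 0.231] pointing down, gripper open.
Joint ranges: [-2.69, 2.69], [-0.47, 2.24], [-1.27, 1.36], [0.19, 2.51], [-1.53, 4.68], [0.08, 2.07], [-3.09, 3.09]. Speed limits (rad/s): [2.57, 2.57, 3.14, 3.14, 3.14, 3.14, 3.14].

### API

Orientations are given as [roll, pitch, yaw] about the fixed x, y, z axes, in that order (R = Rz(yaw) Ry(pitch) Rx(roll)).
In Python, from rig import monitor, read_camera, calibration, ticket gives the robot as it stands.
- The arm moves only by the tool move_arm, never from a script. Its argument "moves" is a list that holds one entry, the list of rows, each a list of 5 numbers: the closure, from 0 (fully open) to 1 (shut), then the shift along the tool's x, y, z in mm, then the turn about the tool's y in rad. A call has exactly 10 rows; each row is the pose to reach, as a shift and turn from the pose measured when the call began, along the tool's axes at that moment; what a row does not reach only later rows make up. A row lasts 1/10 s, in which the tool goes at most 50 mm and 8.59 degrees, less where a joint would pass 70% of its speed; a pose out of reach is approached as far as the arm can. A call with a gripper value outside its range is refused whole. The fingers move at their own pace and stop on an object; "squeeze" is the grip in N (left out, the last holds). Time passes only in rows, so rows that repeat a pose let the fingers close, or fill a call up. It gives the time, the measured TCP pose, the force and the opening at its end, in the units of the state.
- monitor.get_state(): the state, without advancing time (a new reading comes with each control period).
- read_camera(name): name is "scene" or "top" or "wrist"; returns the picture (384x512x3 uint8, red, green, blue); there is no depth.
- calibration(name): a dict with "fx", "fy", "cx", "cy" (pixels), "world_from_camera" (4x4, takes a point from camera to world coordinates). Camera axes: x right, y up, looking along -z (the intrinsics and any distortion apply to the point x, -y, -z); pixel columns grow to the right and rows downward; lengths in m; the calibration is good to about 2 mm. A picture is of the moment at which its call begins: read the wrist's pose just before it. calibration takes no time and is no camera call; for the wrist camera it gives the pose at the moment of the call.
- ticket.sign_off(): hands the job in, once; it reports no verdict.
The state is a dict: "time": time; "joints": joint angles; "qvel": joint speeds; "effort": joint torques, N m; "eef_pos": TCP position; "ee_rot": TCP orientation; "wrist_force": force on the tool from outside, world axes, zero at the start; "ft_torque": the same for the moment, N m; "grip_width": opening from 0.0 (shut) to 1.0 (fully open).
Only numpy, scipy, OpenCV 4.12 (cv2) and the standard library are available. Lean on these libraries where they do the work, as an engineer would, in place of code of your own. Each camera call takes 0.05 s, during which the arm holds its last target.

### The job

A guest wants to make tea: point out the things with your fingertips, one after the other, first the lid of the largest of the three canisters, then the mouth of the mug that stands the right way up, and last the bowl of the teaspoon. Each time bring the fingertips to a few centimetres (at most about five) above the middle of that part and stay there for about two seconds; finish still pointing at the bowl of the spoon. Do not touch or move any of the canisters, mugs or cutlery, and in between lift the hand clear so that it never comes down low over the other canisters, the upside-down mug or the fork.

Things in the scene. Friction and masses are not known exactly. Their poses are not given: they have to be found in the camera images.
- canister_large: dark cylindrical storage canister with a pale flat lid, 119 mm across and 152 mm tall; origin at the centre of its underside, z up. Stands loose on the worktop, fixed lid. The largest of the three: the one to point at.
- canister_lid (a point): centre of the top of the large canister's lid, 152 mm above the worktop
- canister_small_a: dark cylindrical storage canister with a pale flat lid, 95 mm across and 132 mm tall; origin at the centre of its underside, z up. Stands loose on the worktop, fixed lid. One of the two smaller ones: not to be pointed at.
- canister_small_b: dark cylindrical storage canister with a pale flat lid, 97 mm across and 132 mm tall; origin at the centre of its underside, z up. Stands loose on the worktop, fixed lid. One of the two smaller ones: not to be pointed at.
- mug_upright: white mug with grey dots standing the right way up, open at the top; 82 mm across, 91 mm tall, 117 mm with the handle; origin on the worktop under the middle of its overall outline, handle towards its -y. The mug to point at.
- mug_mouth (a point): centre of the open mouth of the upright mug, at the height of its rim, 91 mm above the worktop
- mug_upturned: plain cream mug standing upside down, its closed base up; 83 mm wide, 94 mm tall, 116 mm with the handle; origin on the worktop under the middle of its overall outline, handle towards its -y. Not to be pointed at.
- mug_base (a point): centre of the upward-facing closed base of the upside-down mug, 94 mm above the worktop
- teaspoon: steel teaspoon lying on the worktop, 130 mm long, 27 mm wide, 11 mm tall, along its own x; origin under its middle. Bowl towards its +x, 45 mm from the origin.
- spoon_bowl (a point): middle of the teaspoon's bowl, about 8 mm above the worktop
- fork: steel fork lying on the worktop beside the teaspoon, 193 mm long, 26 mm wide, 15 mm tall, along its own x; origin under its middle. Not to be pointed at.
Not all that is in view belongs to the job. What is shaped like the teaspoon but purple is not meant. What is shaped like the mug_upright but blue is not meant.

How it is judged:
By the outcome, as a careful person would: the job done as asked, in the order asked, and still so for the second after the job is handed in, with the robot touching nothing.
It also fails if it takes over 58 s, if anything falls off the work surface, if the arm or the gripper's body presses on something with over 40 N, if the wrist force passes 120 N, or if a joint passes its speed limit or range.

## Working session

There is one attempt and no reset: what is moved stays moved. The work goes in short steps, Python scripts to look and compute and a tool call to move; the robot and the scene stay as the last step left them, time stands still between calls to the robot, and variables do not carry over. Pictures are saved under pics/ and viewed, and the job is handed in when it is done.

Besides the shell and the picture viewer there is one more tool, called after "Call:" in YAML: its name, and indented under it one key for each argument. move_arm: Moves the arm, as the interface text tells. Its arguments: {"type":"object","properties":{"moves":{"type":"array","items":{"type":"array","items":{"type":"array","items":{"type":"number"}}}},"squeeze":{"type":"number"}},"required":["moves"]}

```bash
ls; mkdir -p pics
python3 - <<'E'
from rig import monitor, read_camera, calibration
import cv2, numpy as np
s=monitor.get_state();print(s)
for n in ["scene","top"]:
    im=read_camera(n);cv2.imwrite(f"pics/{n}0.png",cv2.resize(im[:,:,::-1],(800,600),interpolation=cv2.INTER_CUBIC));cv2.imwrite(f"pics/{n}0raw.png",im[:,:,::-1])
    print(calibration(n))
E
```

```text
pics
{'time': 0.0, 'joints': array([ 1.08546336,  0.59209785,  0.04831047,  1.60986713, -0.03332509,
        0.94268412, -0.0336848 ]), 'qvel': array([ 0.0013949 ,  0.00144873, -0.00062034, -0.00125684,  0.00206465,
       -0.00085505, -0.00155446]), 'effort': array([-3.63196705e-04, -5.48682332e+01,  1.54661223e+00, -1.98123425e+01,
        9.41952865e-03,  8.66747636e-03,  8.27834526e-06]), 'eef_pos': array([ 0.27654703, -0.66926968,  0.23013977]), 'ee_rot': array([-1.57304459e+00, -1.12054948e-04, -2.74968862e+00]), 'wrist_force': array([-0.44340923, -0.68825202,  0.35148111]), 'ft_torque': array([-0.03552628, -0.02823921, -0.03010979]), 'grip_width': 1.0043056982780816}
{'fx': 419.23428112661446, 'fy': 419.23428112661446, 'cx': 257.6298206961361, 'cy': 191.27427617714895, 'world_from_camera': array([[-0.48059362,  0.67737148, -0.5569539 , -0.11598609],
       [-0.87682182, -0.38174657,  0.29232353,  0.33586009],
       [-0.01460362,  0.62883816,  0.77739906,  1.02500032],
       [ 0.        ,  0.        ,  0.        ,  1.        ]])}
{'fx': 429.7640539528511, 'fy': 429.7640539528511, 'cx': 260.7805877616837, 'cy': 184.3001664457631, 'world_from_camera': array([[ 0.01114392,  0.99619956, -0.08638431,  0.46636273],
       [-0.99992901,  0.01146645,  0.00323841, -0.01462745],
       [ 0.00421662,  0.08634209,  0.99625663,  1.34634584],
       [ 0.        ,  0.        ,  0.        ,  1.        ]])}
```

View pics/scene0.png

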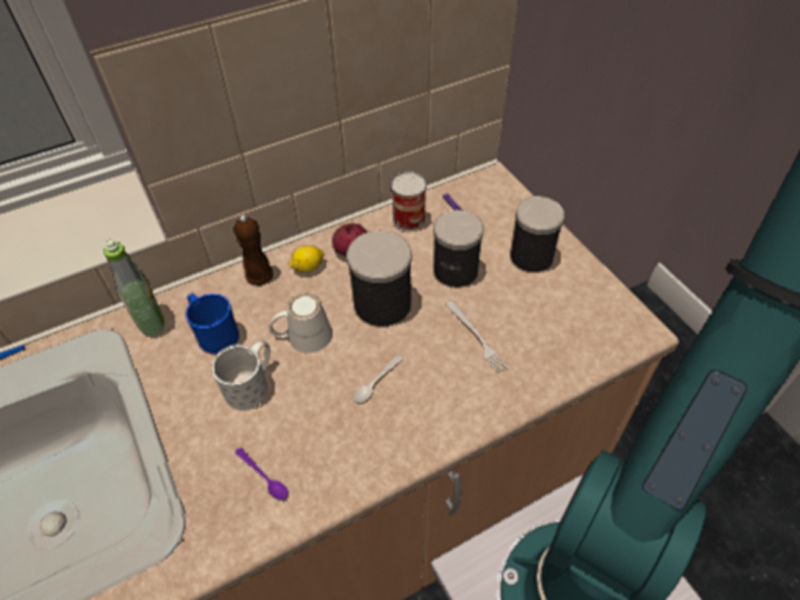

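View pics/top0.png

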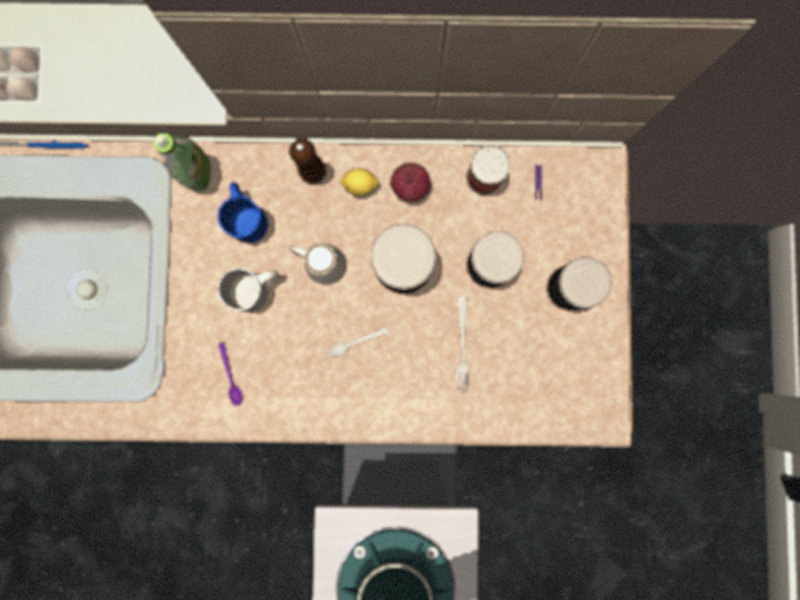

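The two views show the white dotted mug upright at top ≈(243,290)/800 and the cream mug upturned at ≈(322,262). The large canister is at ≈(404,258), the steel spoon at ≈(358,343) with its bowl to the left, and the fork at ≈(462,343). The purple spoon and the blue mug are distractors. I'll enlarge the crops next.

Run:
```python
import cv2
def crop(n,x,y,w,h,k,out):
    im=cv2.imread(f"pics/{n}0raw.png")[y:y+h,x:x+w]
    im=cv2.resize(im,(w*k,h*k),interpolation=cv2.INTER_CUBIC)
    for i in range(0,w,10):
        cv2.line(im,(i*k,0),(i*k,8 if i%50 else 16),(0,0,255),1)
        if i%20==0: cv2.putText(im,str(x+i),(i*k,20),0,.4,(0,0,255),1)
    for i in range(0,h,10):
        cv2.line(im,(0,i*k),(8,i*k),(0,0,255),1)
        if i%20==0: cv2.putText(im,str(y+i),(10,i*k+4),0,.4,(0,0,255),1)
    cv2.imwrite(f"pics/{out}.png",im)
crop("top",130,130,160,110,5,"ctop")
crop("scene",130,140,150,130,5,"cscene")
```

```text
(no output)
```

View pics/ctop.png

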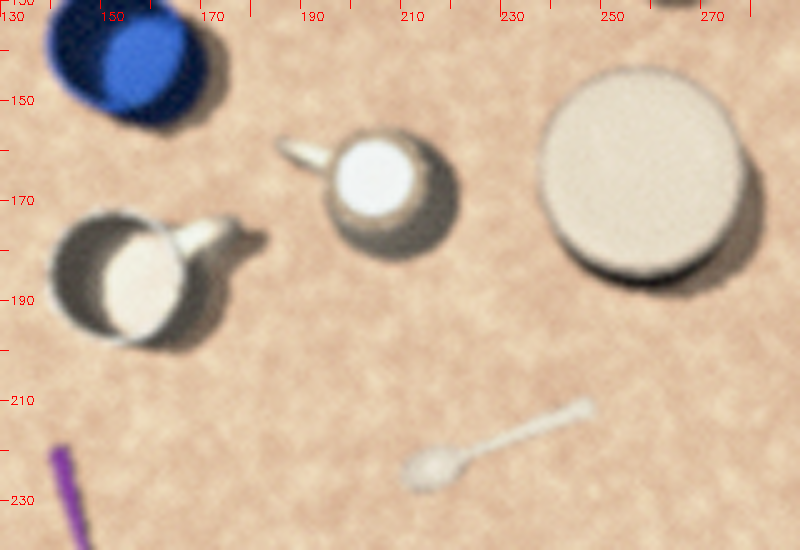

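View pics/cscene.png

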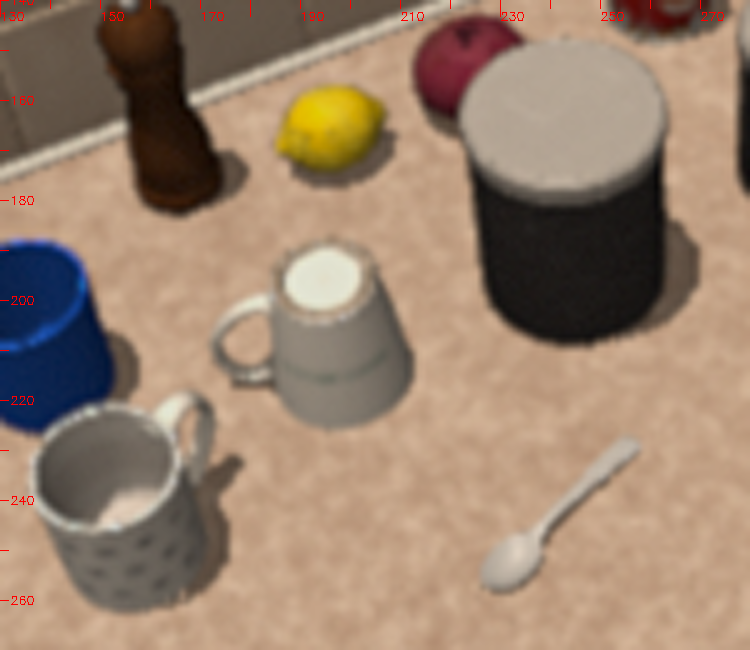

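```bash
cat > h.py <<'E'
from rig import calibration
import numpy as np
def ray(n,u,v):
    c=calibration(n);T=c["world_from_camera"]
    d=np.array([(u-c["cx"])/c["fx"],-(v-c["cy"])/c["fy"],-1.]);return T[:3,3],T[:3,:3]@d
def atz(n,u,v,z):
    o,d=ray(n,u,v);return o+d*(z-o[2])/d[2]
def tri(a,b):
    o1,d1=ray("top",*a);o2,d2=ray("scene",*b)
    s=np.linalg.lstsq(np.c_[d1,-d2],o2-o1,rcond=None)[0]
    p,q=o1+s[0]*d1,o2+s[1]*d2
    return (p+q)/2,np.linalg.norm(p-q)
E
python3 - <<'E'
from h import *
np.set_printoptions(precision=4,suppress=True)
P=dict(lid=((258.2,164),(242.4,163),.152),mouth=((153.4,185.4),(151.4,233.2),.091),base=((205,165.2),(194.6,195.8),.094),bowl=((216.6,223.6),(232.6,252.2),.008))
for k,(a,b,z) in P.items():
    print(k,*tri(a,b),atz("top",*a,z),atz("scene",*b,z))
for k,u,z in [("handle",(247.4,211.6),.005),("fork1",(295.7,190.7),.01),("fork2",(295.7,246.4),.01),("smA",(317,165.5),.132),("smB",(374.5,181),.132),("can",(313,104),.1),("apple",(263,116),.03),("pep",(192,94),.12),("bottle",(105,90),.2),("blue",(155,139),.09),("wall",(300,92),.0)]:
    print(k,atz("top",*u,z))
from scipy.spatial.transform import Rotation as R
from rig import monitor
s=monitor.get_state();print(R.from_euler("xyz",s["ee_rot"]).as_matrix())
E
```

```text
lid [ 0.6289 -0.0094  0.1418] 0.0026824595777839235 [ 0.6269 -0.0106  0.152 ] [ 0.6211 -0.0043  0.152 ]
mouth [0.5695 0.2986 0.0852] 0.003121583905635281 [0.5684 0.2957 0.091 ] [0.5662 0.3002 0.091 ]
base [0.6308 0.1474 0.0855] 0.0014546520653701512 [0.6293 0.1456 0.094 ] [0.6244 0.1497 0.094 ]
bowl [0.4587 0.1177 0.0007] 0.0009326608202443441 [0.4586 0.1166 0.008 ] [0.4549 0.1197 0.008 ]
handle [0.4968 0.0217 0.005 ]
fork1 [ 0.5635 -0.1281  0.01  ]
fork2 [ 0.3913 -0.1288  0.01  ]
smA [ 0.6273 -0.1781  0.132 ]
smB [ 0.5848 -0.3416  0.132 ]
can [ 0.8148 -0.1706  0.1   ]
apple [ 0.7943 -0.0234  0.03  ]
pep [0.8346 0.1848 0.12  ]
bottle [0.8188 0.409  0.2   ]
blue [0.7062 0.2957 0.09  ]
wall [ 0.8815 -0.1414  0.    ]
[[-0.9242 -0.0009  0.3819]
 [-0.3819  0.0019 -0.9242]
 [ 0.0001 -1.     -0.0021]]
```

Both views agree to within a few mm: lid ≈(0.625,-0.008,0.152), mouth ≈(0.567,0.298,0.091), bowl ≈(0.457,0.118,0.008). I'll shut the fingers, lift, and travel high.

Call:
move_arm:
  moves:
    - [[1,0,-10,0,0],[1,0,-30,0,0],[1,0,-50,0,0],[1,-10,-70,-8,0],[1,-30,-80,-25,0],[1,-55,-80,-46,0],[1,-80,-80,-67,0],[1,-105,-80,-87,0],[1,-130,-80,-108,0],[1,-145,-80,-121,0]]

```text
time: 1.1
eef_pos: [0.3668, -0.4983, 0.3114]
ee_rot: [-1.574, 0.002, -2.746]
wrist_force: [-0.4, 0.4, 0.6]
grip_width: 0.001
```

```bash
cat > g.py <<'E'
from rig import monitor
import numpy as np,sys
from scipy.spatial.transform import Rotation as R
s=monitor.get_state();M=R.from_euler("xyz",s["ee_rot"]).as_matrix()
print(s["time"],s["eef_pos"].round(4),s["ee_rot"].round(3),s["joints"].round(2),s["wrist_force"].round(1),round(s["grip_width"],3))
for n,p in dict(lid=(.625,-.008,.152),mouth=(.567,.298,.091),bowl=(.457,.118,.008)).items():
    print(n,(M.T@(np.array(p)-s["eef_pos"])*1000).round(0))
E
python3 g.py
```

```text
1.1 [ 0.3668 -0.4983  0.3114] [-1.574e+00  2.000e-03 -2.746e+00] [ 0.85  0.38  0.02  1.77 -0.01  0.99 -0.3 ] [-0.4  0.4  0.6] 0.001
lid [-427.  161. -352.]
mouth [-491.  223. -657.]
bowl [-320.  305. -533.]
```

Call:
move_arm:
  moves:
    - [[1,-15,0,-12,0],[1,-45,0,-37,0],[1,-75,0,-62,0],[1,-105,0,-87,0],[1,-135,0,-111,0],[1,-165,0,-136,0],[1,-195,0,-161,0],[1,-225,0,-185,0],[1,-245,0,-202,0],[1,-255,0,-210,0]]

```text
time: 2.1
eef_pos: [0.5224, -0.2019, 0.3133]
ee_rot: [-1.574, 0.003, -2.74]
wrist_force: [-0.4, -0.3, 0.9]
grip_width: 0.001
```

```bash
python3 g.py
```

```text
2.1 [ 0.5224 -0.2019  0.3133] [-1.574  0.003 -2.74 ] [ 0.37  0.29 -0.1   1.89  0.03  0.95 -0.91] [-0.4 -0.3  0.9] 0.001
lid [-170.  162. -138.]
mouth [-236.  225. -442.]
bowl [ -64.  307. -319.]
```

Call:
move_arm:
  moves:
    - [[1,-15,0,-12,0],[1,-40,0,-32,0],[1,-70,0,-57,0],[1,-100,0,-81,0],[1,-130,0,-106,0],[1,-155,0,-126,0],[1,-170,0,-138,0],[1,-170,20,-138,0],[1,-170,40,-138,0],[1,-170,60,-138,0]]

```text
time: 3.1
eef_pos: [0.6247, -0.0098, 0.254]
ee_rot: [-1.573, 0.003, -2.742]
wrist_force: [1.0, 0.2, -0.3]
grip_width: 0.0
```

```bash
python3 g.py
python3 - <<'E'
from rig import *
import cv2
for n in ["scene","top","wrist"]:
    cv2.imwrite(f"pics/{n}1.png",cv2.resize(read_camera(n)[:,:,::-1],(800,600),interpolation=cv2.INTER_CUBIC))
E
```

```text
3.1 [ 0.6247 -0.0098  0.254 ] [-1.573  0.003 -2.742] [ 0.06  0.44 -0.15  1.82  0.08  0.88 -1.31] [ 1.   0.2 -0.3] 0.0
lid [ -1. 102.  -1.]
mouth [ -66.  164. -306.]
bowl [ 105.  246. -182.]
```

View pics/scene1.png

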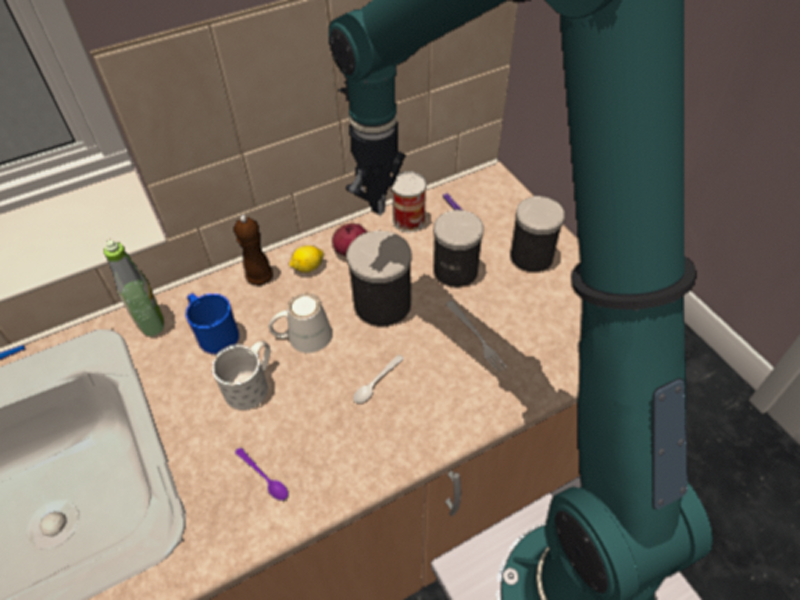

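View pics/wrist1.png

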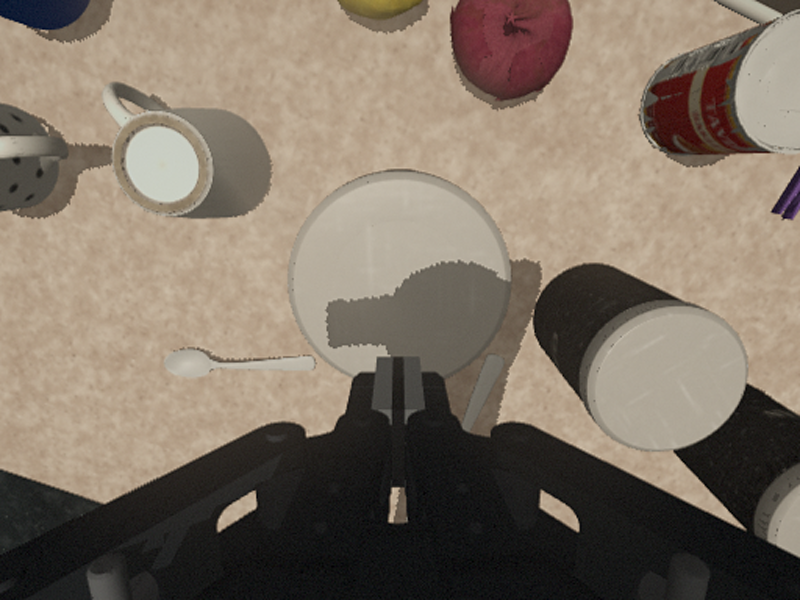

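Wrist view: the lid disc is centred at ≈(400,277)/800, the spoon bowl at (190,362), and the upturned mug's base at (162,165). I'll compare these with the first measurement.

Run:
```python
from h import *
k=.64
print(calibration("wrist"))
for n,u,v,z in [("lid",400,277,.152),("bowl",190,362,.008),("base",162,165,.094),("smA",664,376,.132)]:
    print(n,atz("wrist",u*k,v*k,z).round(4))
```

```text
{'fx': 307.47069748478486, 'fy': 307.47069748478486, 'cx': 254.34352184861186, 'cy': 190.74838196987253, 'world_from_camera': array([[ 0.38802378,  0.88676179,  0.25117939,  0.68818059],
       [-0.92164032,  0.37453914,  0.10148668,  0.01501266],
       [-0.004082  , -0.2708763 ,  0.96260551,  0.39514107],
       [ 0.        ,  0.        ,  0.        ,  1.        ]])}
lid [ 0.6357 -0.0075  0.152 ]
bowl [0.4635 0.1182 0.008 ]
base [0.6313 0.147  0.094 ]
smA [ 0.6368 -0.1775  0.132 ]
```

The wrist view agrees to within about 1 cm, so I'll use lid x≈0.628 and bowl ≈(0.459,0.118). I'll descend to about 30 mm above the lid.

Call:
move_arm:
  moves:
    - [[1,-2,8,0,0],[1,-4,20,-1,0],[1,-4,32,-1,0],[1,-4,44,-1,0],[1,-4,54,-1,0],[1,-4,62,-1,0],[1,-4,68,-1,0],[1,-4,71,-1,0],[1,-4,71,-1,0],[1,-4,71,-1,0]]

```text
time: 4.25
eef_pos: [0.6272, -0.007, 0.1827]
ee_rot: [-1.574, 0.0, -2.742]
wrist_force: [0.1, 0.1, 0.3]
grip_width: 0.002
```

```bash
python3 g.py
python3 - <<'E'
from rig import *
import cv2
for n in ["scene"]:
    im=read_camera(n)[:,:,::-1];cv2.imwrite(f"pics/{n}2.png",cv2.resize(im[100:230,170:330],(800,650),interpolation=cv2.INTER_CUBIC)[:600])
im=read_camera("wrist")[:,:,::-1];cv2.imwrite("pics/wrist2.png",im)
E
```

```text
4.25 [ 0.6272 -0.007   0.1827] [-1.574  0.    -2.742] [ 0.04  0.53 -0.15  1.87  0.1   0.75 -1.33] [0.1 0.1 0.3] 0.002
lid [ 2. 31.  0.]
mouth [ -63.   93. -304.]
bowl [ 108.  175. -181.]
```

View pics/scene2.png

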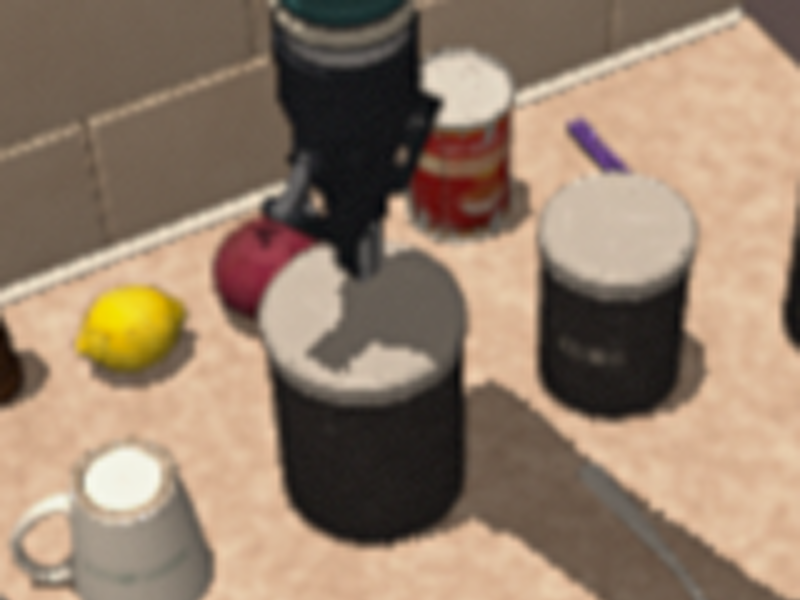

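View pics/wrist2.png

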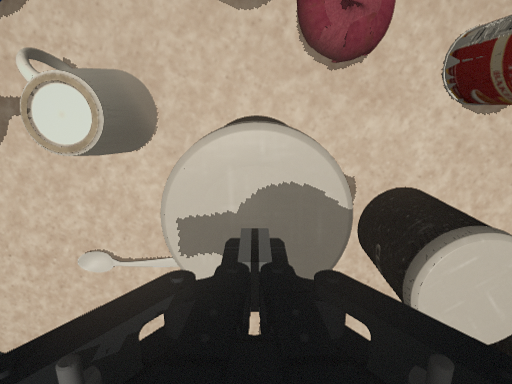

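The scene crop shows the fingertips just above the middle of the large lid, clear of it. I'll hold here.

Call:
move_arm:
  moves:
    - [[1,0,0,0,0],[1,0,0,0,0],[1,0,0,0,0],[1,0,0,0,0],[1,0,0,0,0],[1,0,0,0,0],[1,0,0,0,0],[1,0,0,0,0],[1,0,0,0,0],[1,0,0,0,0]]

```text
time: 5.35
eef_pos: [0.6272, -0.007, 0.1829]
ee_rot: [-1.574, 0.001, -2.742]
wrist_force: [0.5, -0.5, 0.6]
grip_width: 0.003
```

Call:
move_arm:
  moves:
    - [[1,0,0,0,0],[1,0,0,0,0],[1,0,0,0,0],[1,0,0,0,0],[1,0,0,0,0],[1,0,0,0,0],[1,0,0,0,0],[1,0,0,0,0],[1,0,0,0,0],[1,0,0,0,0]]

```text
time: 6.35
eef_pos: [0.6272, -0.007, 0.1829]
ee_rot: [-1.574, 0.001, -2.742]
wrist_force: [-0.2, -0.2, 0.2]
grip_width: -0.003
```

Call:
move_arm:
  moves:
    - [[1,0,-8,0,0],[1,0,-22,0,0],[1,0,-40,0,0],[1,0,-60,0,0],[1,0,-80,0,0],[1,0,-98,0,0],[1,0,-112,0,0],[1,0,-120,0,0],[1,0,-120,-5,0],[1,-3,-120,-15,0]]

```text
time: 7.35
eef_pos: [0.6236, 0.0068, 0.3025]
ee_rot: [-1.574, -0.001, -2.744]
wrist_force: [-0.1, 0.5, -0.4]
grip_width: 0.0
```

```bash
python3 g.py
```

```text
7.35 [0.6236 0.0068 0.3025] [-1.574e+00 -1.000e-03 -2.744e+00] [ 0.04  0.4  -0.16  1.77  0.07  0.99 -1.33] [-0.1  0.5 -0.4] 0.0
lid [  4. 150.  15.]
mouth [ -61.  212. -290.]
bowl [ 110.  295. -166.]
```

Call:
move_arm:
  moves:
    - [[1,-3,0,-15,0],[1,-10,0,-48,0],[1,-17,0,-82,0],[1,-24,0,-116,0],[1,-31,0,-150,0],[1,-39,0,-184,0],[1,-46,0,-218,0],[1,-53,0,-252,0],[1,-58,0,-276,0],[1,-61,0,-290,0]]

```text
time: 8.35
eef_pos: [0.5648, 0.3024, 0.3024]
ee_rot: [-1.576, -0.003, -2.738]
wrist_force: [-0.2, 0.5, 0.1]
grip_width: -0.003
```

```bash
python3 g.py
python3 - <<'E'
from rig import *
import cv2
im=read_camera("wrist")[:,:,::-1];cv2.imwrite("pics/wrist3.png",cv2.resize(im,(800,600),interpolation=cv2.INTER_CUBIC))
E
```

```text
8.35 [0.5648 0.3024 0.3024] [-1.576 -0.003 -2.738] [-0.39  0.42 -0.23  1.73  0.1   1.   -1.83] [-0.2  0.5  0.1] -0.003
lid [ 66. 149. 310.]
mouth [ -1. 211.   6.]
bowl [171. 294. 129.]
```

View pics/wrist3.png

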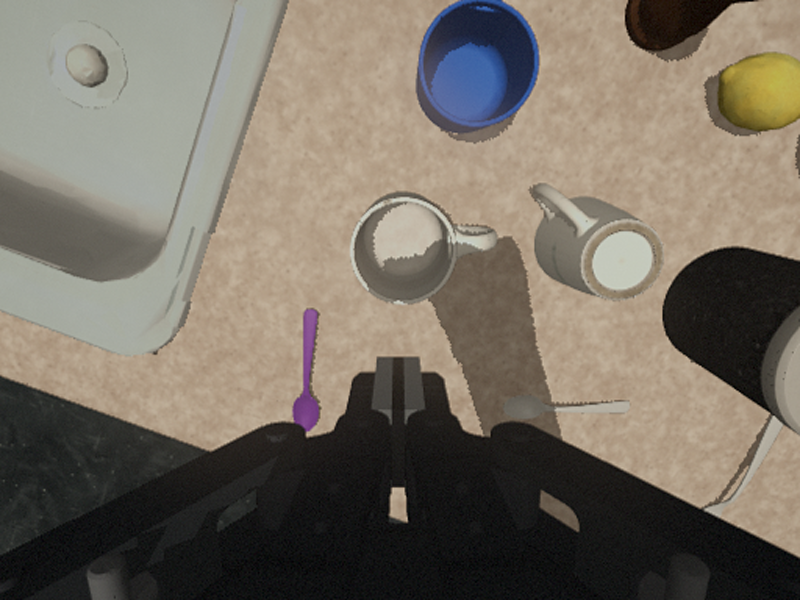

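Wrist view: the mug mouth's rim is centred at ≈(403,248)/800 and the teaspoon bowl is at ≈(523,406).

Run:
```python
from h import *
k=.64
for n,u,v,z in [("mouth",403,248,.091),("bowl",525,406,.008),("base",621,260,.094)]:
    print(n,atz("wrist",u*k,v*k,z).round(4))
```

```text
mouth [0.5735 0.3032 0.091 ]
bowl [0.4614 0.1209 0.008 ]
base [0.6292 0.1519 0.094 ]
```

Call:
move_arm:
  moves:
    - [[1,-1,10,1,0],[1,-2,32,2,0],[1,-4,58,4,0],[1,-4,84,4,0],[1,-4,110,4,0],[1,-4,134,4,0],[1,-4,154,4,0],[1,-4,168,4,0],[1,-4,176,4,0],[1,-4,179,4,0]]

```text
time: 9.4
eef_pos: [0.5689, 0.302, 0.1226]
ee_rot: [-1.577, -0.003, -2.737]
wrist_force: [0.3, -0.2, 0.3]
grip_width: -0.001
```

```bash
python3 g.py
python3 - <<'E'
from rig import *
import cv2
im=read_camera("scene")[:,:,::-1];cv2.imwrite("pics/scene4.png",cv2.resize(im[150:290,80:260],(771,600),interpolation=cv2.INTER_CUBIC))
E
```

```text
9.4 [0.5689 0.302  0.1226] [-1.577 -0.003 -2.737] [-0.42  0.63 -0.19  1.87  0.17  0.67 -1.88] [ 0.3 -0.2  0.3] -0.001
lid [ 70. -31. 307.]
mouth [ 3. 32.  3.]
bowl [175. 114. 126.]
```

View pics/scene4.png

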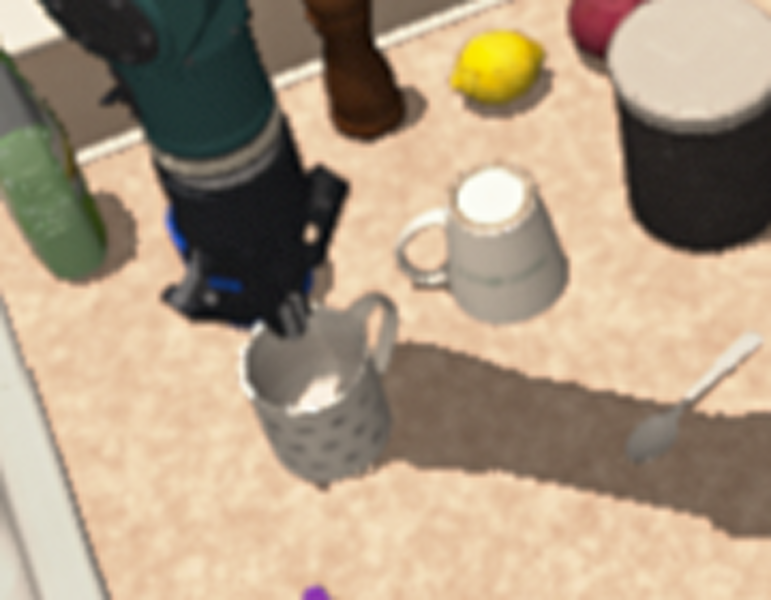

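The fingertips are just above the mouth of the upright mug and touch nothing. I'll hold for two calls, then lift.

Call:
move_arm:
  moves:
    - [[1,0,0,0,0],[1,0,0,0,0],[1,0,0,0,0],[1,0,0,0,0],[1,0,0,0,0],[1,0,0,0,0],[1,0,0,0,0],[1,0,0,0,0],[1,0,0,0,0],[1,0,0,0,0]]

```text
time: 10.45
eef_pos: [0.5691, 0.3024, 0.1229]
ee_rot: [-1.577, -0.002, -2.737]
wrist_force: [-0.1, 0.1, 0.3]
grip_width: -0.002
```

Call:
move_arm:
  moves:
    - [[1,0,0,0,0],[1,0,0,0,0],[1,0,0,0,0],[1,0,0,0,0],[1,0,0,0,0],[1,0,0,0,0],[1,0,0,0,0],[1,0,0,0,0],[1,0,0,0,0],[1,0,0,0,0]]

```text
time: 11.45
eef_pos: [0.569, 0.3023, 0.1229]
ee_rot: [-1.577, -0.003, -2.737]
wrist_force: [-0.1, 1.4, 0.5]
grip_width: -0.005
```

Call:
move_arm:
  moves:
    - [[1,0,0,0,0],[1,0,0,0,0],[1,0,-10,0,0],[1,0,-30,0,0],[1,0,-55,0,0],[1,0,-80,0,0],[1,0,-105,0,0],[1,0,-125,0,0],[1,0,-138,0,0],[1,0,-145,0,0]]

```text
time: 12.45
eef_pos: [0.5702, 0.3019, 0.2697]
ee_rot: [-1.577, -0.0, -2.737]
wrist_force: [-0.4, 0.7, -1.0]
grip_width: 0.001
```

```bash
python3 g.py
```

```text
12.45 [0.5702 0.3019 0.2697] [-1.577 -0.    -2.737] [-0.39  0.46 -0.23  1.75  0.12  0.94 -1.83] [-0.4  0.7 -1. ] 0.001
lid [ 72. 116. 307.]
mouth [  4. 179.   4.]
bowl [176. 261. 126.]
```

Call:
move_arm:
  moves:
    - [[1,8,0,6,0],[1,25,0,18,0],[1,48,0,35,0],[1,72,0,52,0],[1,96,0,70,0],[1,120,0,87,0],[1,142,0,103,0],[1,160,0,116,0],[1,170,0,124,0],[1,173,0,126,0]]

```text
time: 13.45
eef_pos: [0.4594, 0.1161, 0.2682]
ee_rot: [-1.577, -0.003, -2.739]
wrist_force: [0.2, 0.4, -0.5]
grip_width: -0.001
```

```bash
python3 g.py
python3 - <<'E'
from rig import *
import cv2
im=read_camera("wrist")[:,:,::-1];cv2.imwrite("pics/wrist5.png",cv2.resize(im,(800,600),interpolation=cv2.INTER_CUBIC))
E
```

```text
13.45 [0.4594 0.1161 0.2682] [-1.577 -0.003 -2.739] [-0.16  0.24 -0.22  2.11  0.06  0.8  -1.58] [ 0.2  0.4 -0.5] -0.001
lid [-104.  115.  180.]
mouth [-171.  178. -124.]
bowl [  1. 260.  -1.]
```

View pics/wrist5.png

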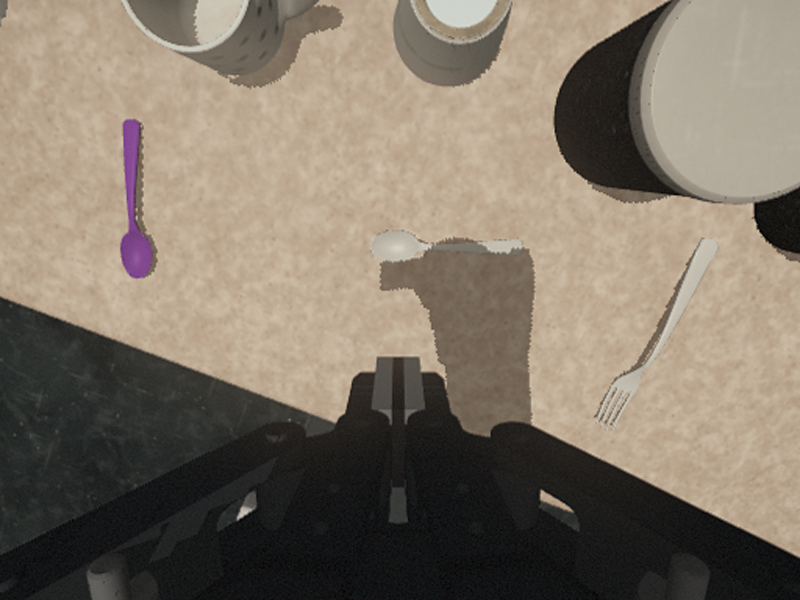

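Wrist view: the teaspoon bowl is at ≈(397,246)/800, ahead on the finger centre line.

Run:
```python
from h import *
print(atz("wrist",397*.64,246*.64,.008).round(4))
```

```text
[0.4608 0.1177 0.008 ]
```

Call:
move_arm:
  moves:
    - [[1,0,8,-1,0],[1,0,24,-2,0],[1,0,44,-2,0],[1,0,64,-2,0],[1,0,84,-2,0],[1,0,104,-2,0],[1,0,122,-2,0],[1,0,136,-2,0],[1,0,146,-2,0],[1,0,150,-2,0]]

```text
time: 14.5
eef_pos: [0.4583, 0.1203, 0.1171]
ee_rot: [-1.578, -0.003, -2.737]
wrist_force: [0.1, -1.1, 0.2]
grip_width: -0.001
```

```bash
python3 g.py
python3 - <<'E'
from rig import *
import cv2
im=read_camera("wrist")[:,:,::-1];cv2.imwrite("pics/wrist6.png",cv2.resize(im,(800,600),interpolation=cv2.INTER_CUBIC))
E
```

```text
14.5 [0.4583 0.1203 0.1171] [-1.578 -0.003 -2.737] [-0.22  0.48 -0.17  2.24  0.16  0.44 -1.68] [ 0.1 -1.1  0.2] -0.001
lid [-103.  -37.  183.]
mouth [-170.   26. -120.]
bowl [  2. 109.   2.]
```

View pics/wrist6.png

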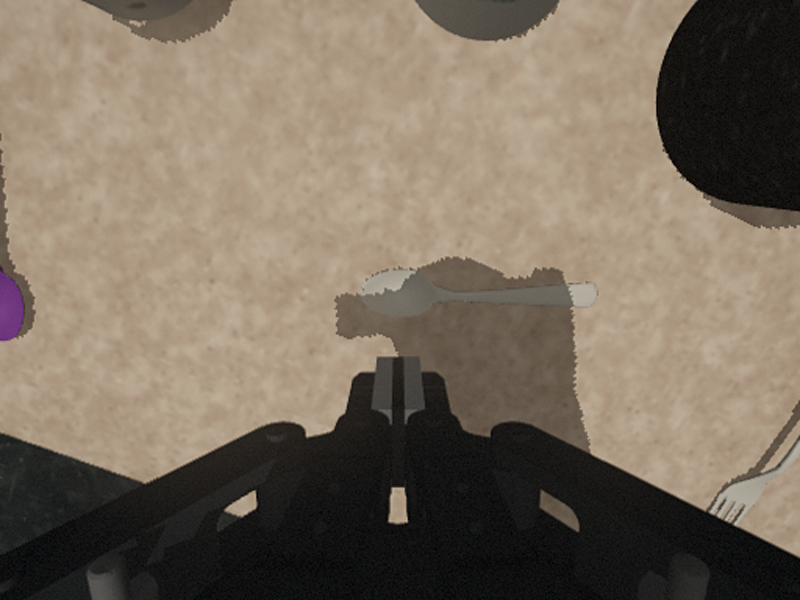

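The bowl is centred at ≈(399,292), still on the centre line. I'll descend to about 32 mm above it.

Call:
move_arm:
  moves:
    - [[1,0,5,1,0],[1,0,15,2,0],[1,0,27,2,0],[1,0,39,2,0],[1,0,51,2,0],[1,0,61,2,0],[1,0,69,2,0],[1,0,74,2,0],[1,0,76,2,0],[1,0,76,2,0]]

```text
time: 15.55
eef_pos: [0.4586, 0.1187, 0.041]
ee_rot: [-1.578, -0.003, -2.737]
wrist_force: [0.1, -0.1, -0.2]
grip_width: -0.001
```

```bash
python3 g.py
python3 - <<'E'
from rig import *
import cv2
im=read_camera("scene")[:,:,::-1];cv2.imwrite("pics/scene7.png",cv2.resize(im,(800,600),interpolation=cv2.INTER_CUBIC))
im=read_camera("wrist")[:,:,::-1];cv2.imwrite("pics/wrist7.png",im)
E
```

```text
15.55 [0.4586 0.1187 0.041 ] [-1.578 -0.003 -2.737] [-0.27  0.62 -0.1   2.28  0.21  0.25 -1.72] [ 0.1 -0.1 -0.2] -0.001
lid [-103. -113.  181.]
mouth [-170.  -50. -123.]
bowl [ 2. 33.  0.]
```

View pics/scene7.png

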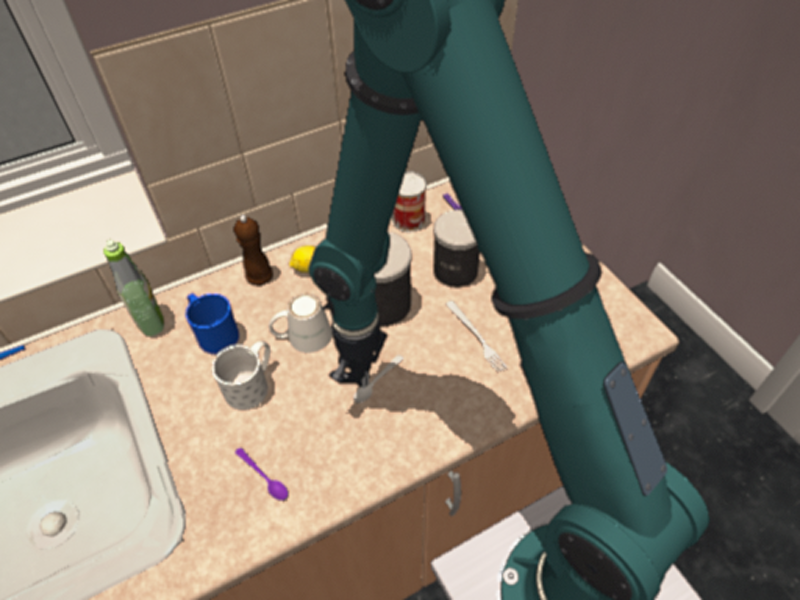

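View pics/wrist7.png

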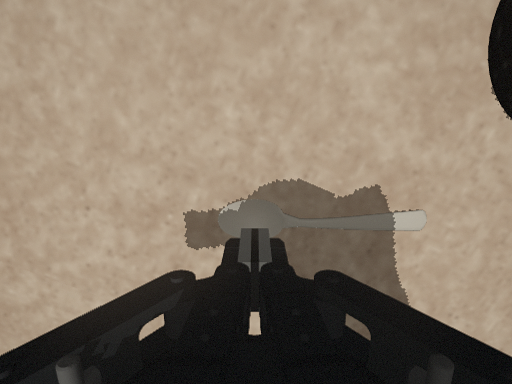

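The fingertips are just above the teaspoon's bowl, and nothing in view has moved. I'll hold here, then hand in.

Call:
move_arm:
  moves:
    - [[1,0,0,0,0],[1,0,0,0,0],[1,0,0,0,0],[1,0,0,0,0],[1,0,0,0,0],[1,0,0,0,0],[1,0,0,0,0],[1,0,0,0,0],[1,0,0,0,0],[1,0,0,0,0]]

```text
time: 16.65
eef_pos: [0.4588, 0.1187, 0.0414]
ee_rot: [-1.578, -0.003, -2.738]
wrist_force: [-0.4, 0.8, -0.3]
grip_width: 0.002
```

Call:
move_arm:
  moves:
    - [[1,0,0,0,0],[1,0,0,0,0],[1,0,0,0,0],[1,0,0,0,0],[1,0,0,0,0],[1,0,0,0,0],[1,0,0,0,0],[1,0,0,0,0],[1,0,0,0,0],[1,0,0,0,0]]

```text
time: 17.65
eef_pos: [0.4588, 0.1187, 0.0414]
ee_rot: [-1.578, -0.003, -2.738]
wrist_force: [0.1, -0.5, 0.2]
grip_width: 0.002
```

```bash
python3 g.py; python3 -c "
from h import *
print(atz('wrist',251,217,.008))
from rig import ticket
print(ticket.sign_off())"
```

```text
17.65 [0.4588 0.1187 0.0414] [-1.578 -0.003 -2.738] [-0.27  0.62 -0.1   2.28  0.21  0.25 -1.72] [ 0.1 -0.5  0.2] 0.002
lid [-103. -112.  181.]
mouth [-170.  -49. -123.]
bowl [ 2. 33.  0.]
[0.4614179  0.12053906 0.008     ]
the job is handed in; nothing more can be done
None
```

I pointed with shut fingers at the large canister's lid, then the upright mug's mouth, then the teaspoon's bowl. Each time the fingertips were about 31–33 mm above the part and stayed a little over 2 s. Between them I lifted the hand to about 0.27–0.30 m. I handed the job in at 17.65 s, still pointing at the bowl.

- **Last checks:** the final wrist view put the bowl about 3 mm sideways from the fingertips. Wrist force readings stayed within about 1.5 N, and nothing looked moved in the last scene picture; the arm hid parts of it.
- **Disagreements:** the camera views differed by up to about 15 mm in x for the lid and about 7 mm for the mouth and bowl. Heights from two views came out 6–10 mm below the given ones. I used the given heights and in-between x, y values.

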